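# Close the stock tin and take off only its outer lid

### The job

Pick up the two nested lids together by the inner lid's upright handle, lower them gently onto the open tin until the inner lid is fully home in its mouth, and let go. Then lift off only the outer lid by its collar, leaving the inner lid seated, and finish while still holding the outer lid level above the tin, its rim clearly higher than the tip of the inner lid's handle, so that a stock label can be stuck inside it. Keep the two lids nested until they are on the tin, and leave the tin and the other things on the bench where they stand.

Things in the scene. Friction and masses are not known exactly. Their poses are not given: they have to be found in the camera images.
- tin: Open rectangular steel tin of white vials, 1.6 kg, loose: outside 110 (x) by 150 (y) by 80 mm high, walls 4 mm, mouth 102 by 142 mm; vials end 53 mm up, clear of the lids. Origin at the centre of its underside, z up. Left or right on the bench. With the inner lid home, that lid's origin is 72 mm above the tin's, on the same axis.
- inner_lid: Aluminium inner lid, 0.3 kg, nested in the outer lid on the bench. Origin: centre of its underside, z up. Plug 96 (x) by 136 (y) by 8 mm enters the tin's mouth, long side to long side, either way round; above it a flange 118 by 158 by 4 mm rests on the tin's rim. In the middle an upright flat handle, 14 (x) by 36 (y) mm. The outer lid lies loose on the flange, so this handle lifts both.
- handle_tip (a point): Centre of the top end of the inner lid's handle, 67 mm above that lid's origin, axes as the lid's. Nested, the handle stands through the outer lid's collar and 28 mm above it.
- outer_lid: Steel cap, 0.22 kg, 128 (x) by 168 (y) mm, open below. Origin: centre of its lower rim, z up. Top plate 10 to 13 mm above it. Nested, the plate lies on the inner flange, origin 2 mm above the inner lid's, same axes, skirt 2 mm clear round the flange. No latch: lifted straight up it comes away alone.
- collar (a point): Centre of the top of the outer lid's rectangular collar, 37 mm above the lid's origin. The collar, 36 (x) by 58 (y) mm outside, stands 24 mm high on the plate round a through slot 24 by 46 mm, where the inner handle stands up.
- bottle: Bystander: white bottle with a paper label, 60 mm across, 160 mm tall, standing. Origin at the centre of its underside.
- carton: Bystander: closed cardboard carton 100 by 140 by 70 mm. Origin at the centre of its underside.
- tape_dispenser: Bystander: black desk tape dispenser with a roll, 60 by 150 by 86 mm. Origin at the centre of its underside.
Mind the look-alikes: they are no part of the job. Leave any blue or turquoise look-alike of the inner_lid alone. Leave any yellow look-alike of the outer_lid alone.

How it is judged:
By the outcome, as a careful person would: the job done as asked, in the order asked, and still so for the second after the job is handed in, while the arm keeps its last pose, push and grip.
It also fails if it takes over 51 s, if anything falls off the work surface, if the arm or the gripper's body presses on something with over 40 N, if the wrist force passes 120 N, or if a joint passes its speed limit or range.

### The arm

A 6-joint arm with a two-finger parallel gripper is mounted at the origin on the work surface. World frame = base frame: x ahead of the robot, y to its left, z up, the work surface at z = 0. Lengths are in mm, angles in rad, forces in N, time in s.
With the tool pointing down it reaches from about 350 to 1000 mm from the base axis. Payload 7.1 kg.
Tool frame: the origin (TCP) lies between the finger pads; the fingertips stand ctrl.nose_length ahead of it and the grasp point (between the pads) lies 3 mm ahead of it (ctrl.nose_length is the distance from the TCP to the fingertips, in mm); z points along the fingers, y is the line along which they close (so a half turn about z gives the same grasp; the last joint's range is limited). The gripper opens to 85 mm and grips with 20 to 120 N. Pads are 22 mm wide; open, the fingers measure 114 mm over their backs; the gripper's body (76 mm by 85 mm) begins 54 mm behind the grasp point. The pads swing forward as they close: fully open they stand 13 mm farther back than shut.
Start: joints at [-1.187, 0.423, 1.63, -0, 1.089, -0.019], TCP at [245.013, -574.955, 253.319] pointing down, gripper open.
Joint ranges: [-3, 3], [-0.9, 2.11], [0.09, 2.58], [-1.31, 4.45], [0.11, 2.69], [-2.54, 2.54]. Speed limits (rad/s): [2.39, 2.39, 3.01, 3.14, 3.14, 3.14].

### API

Orientations are given as a rotation vector (axis times angle).
In Python, from station import ctrl gives the robot as it stands. The module is installed in compiled form; this text tells all that it offers.
- The arm moves only by the tool servo_tool, never from a script. Its argument "motion" is a list of rows, each a list of 3 entries, a list of its own where there are three numbers: the shift along the tool's x, y, z in cm, then the turn, a rotation vector about the tool's x, y, z in rad, then the finger opening in cm, from 0 to 8.54. In form: [[[tx, ty, tz], [rx, ry, rz], grip], ...]. A call has 1 to 8 rows; each row is the pose to reach, as a shift and turn from the pose commanded when the call began, along the tool's axes at that moment; what a row does not reach only later rows make up. A row lasts 1/12 s, in which the tool goes at most 41.7 mm and 7.16 degrees, less where a joint would pass 70% of its speed; a pose out of reach is approached as far as the arm can. A call with a gripper value outside its range is refused whole. The fingers move at their own pace and stop on an object; "grip_force" is the grip in N (left out, the last holds). Time passes only in rows, so rows that repeat a pose let the fingers close. It gives the time, the measured TCP pose, the force, the opening and the grip force at its end, in the units of the state.
- ctrl.get_obs(): the state, without advancing time (a new reading comes with each control period).
- ctrl.get_image(name): name is "scene" or "top"; returns (picture, depth): 400x640x3 uint8, blue, green, red; 400x640 float32, mm along the optical axis (not along the pixel's ray), 0 where there is no reading.
- ctrl.camera_params(name): a dict with "mtx" (3x3 intrinsics, pixels), "R" (3x3) and "t" (3): a world point X has camera coordinates R X + t. Camera axes: x right, y down, z forward; pixel columns grow to the right and rows downward; lengths in mm; the calibration is good to about 2 mm. A picture is of the moment at which its call begins. camera_params takes no time and is no camera call.
- ctrl.job_done(): hands the job in; it is judged then, once.
The state is a dict: "time": time; "joints": joint angles; "joint_velocities": joint speeds; "effort": joint torques, N m; "tcp_pos": TCP position; "eef_rot": TCP orientation; "ft_force": force on the tool from outside, world axes, zero at the start; "wrist_torque": the same for the moment, N m; "gripper_width": finger opening in mm; "grasp_force": force on a finger pad.
Only numpy, scipy, OpenCV 4.12 (cv2) and the standard library are available. Lean on these libraries where they do the work, as an engineer would, in place of code of your own. Each camera call takes 0.05 s, during which the arm holds its last target. There are 200 camera calls.

## Working session

There is one attempt and no reset: what is moved stays moved. The work goes in short steps, Python scripts to look and compute and a tool call to move; the robot and the scene stay as the last step left them, time stands still between calls to the robot, and variables do not carry over. Pictures are saved under pics/ and viewed, at most 10 in all, crops included, and the job is handed in when it is done.

Besides the shell and the picture viewer there is one more tool, called after "Call:" as name(argument=value, ...) on one line, values as JSON. servo_tool: Moves the arm, as the interface text tells. Its arguments: {"type":"object","properties":{"motion":{"type":"array"},"grip_force":{"type":"number"}},"required":["motion"]}

```bash
mkdir -p pics
python3 - <<'E'
from station import ctrl
import cv2, numpy as np
print(ctrl.nose_length); o=ctrl.get_obs(); print(o)
for n in ("scene","top"):
    im,d=ctrl.get_image(n); cv2.imwrite(f"pics/{n}0.png",im); np.savez(f"{n}0.npz",im=im,d=d,**ctrl.camera_params(n)); print({k:np.round(v,3).tolist() for k,v in ctrl.camera_params(n).items()})
E
```

```text
22.0
{'time': 0.0, 'joints': array([-1.18702120e+00,  4.23847133e-01,  1.63065242e+00,  5.84257737e-06,
        1.08858311e+00, -1.89811780e-02]), 'joint_velocities': array([-0.00058795,  0.00103089,  0.00028392, -0.00092641, -0.0018019 ,
       -0.00079824]), 'effort': array([ 1.05187875e-03, -5.57386351e+01, -2.81744742e+01,  7.04943091e-06,
        7.30982196e-03,  3.99651256e-06]), 'tcp_pos': array([ 244.82583549, -574.52356387,  252.55649037]), 'eef_rot': array([-3.07667111e+00, -6.28083358e-01,  4.16348365e-04]), 'ft_force': array([ 0.4557987 , -0.0064933 ,  0.04627211]), 'wrist_torque': array([0.02005505, 0.05106929, 0.03407162]), 'grasp_force': 0.0, 'gripper_width': 85.2232557533443}
{'mtx': [[374.731, 0.0, 323.204], [0.0, 374.731, 201.233], [0.0, 0.0, 1.0]], 'R': [[0.525, 0.851, -0.01], [0.712, -0.446, -0.543], [-0.466, 0.278, -0.84]], 't': [-276.445, -344.167, 1317.043]}
{'mtx': [[424.784, 0.0, 325.391], [0.0, 424.784, 201.841], [0.0, 0.0, 1.0]], 'R': [[-0.014, -1.0, -0.003], [-0.997, 0.014, -0.081], [0.081, 0.001, -0.997]], 't': [6.096, 559.705, 1377.927]}
```

View pics/scene0.png

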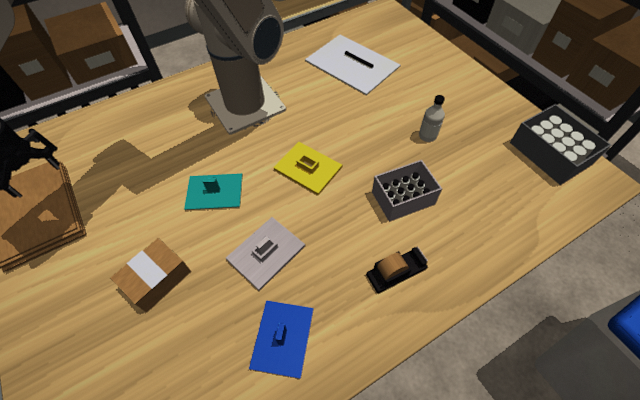

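View pics/top0.png

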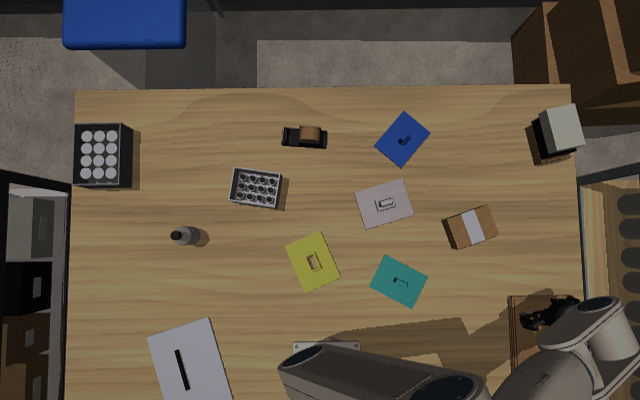

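The grey nested pair is at top (385,204) and scene (265,250). The yellow cap at (313,261), turquoise lid at (399,281) and blue lid at (403,138) are the look-alikes. The open tin of vials is at (257,188). The box at (103,155) is a larger crate at the bench edge. I'll measure both and confirm them in one crop.

```bash
cat > h.py <<'E'
import numpy as np, cv2
def cloud(im,d,mtx,R,t,box):
    u0,v0,u1,v1=box
    v,u=np.mgrid[v0:v1,u0:u1]; z=d[v0:v1,u0:u1]
    c=np.stack([(u-mtx[0,2])/mtx[0,0]*z,(v-mtx[1,2])/mtx[1,1]*z,z],-1)
    X=(c-t)@R; return X[z>0], im[v0:v1,u0:u1][z>0]
def rect(P,lo,hi):
    Q=P[(P[:,2]>lo)&(P[:,2]<hi)]
    (c,s,a)=cv2.minAreaRect(Q[:,:2].astype(np.float32))
    if s[0]<s[1]: s=s[::-1]; a+=90
    a=(a+90)%180-90
    return np.round([*c,*s,a,len(Q),np.median(Q[:,2])],1)   # centre, long, short, angle of long side
E
python3 - <<'E'
import numpy as np,cv2
from h import *
B={"top":{"lids":(345,170,425,240),"tin":(222,158,292,218)},"scene":{"lids":(215,210,315,297),"tin":(362,150,450,225)}}
L={"lids":[(-5,6),(8,22),(30,45),(50,75)],"tin":[(30,60),(70,90)]}
cr=[]
for n in B:
    z=np.load(n+"0.npz")
    for k,b in B[n].items():
        P,_=cloud(z["im"],z["d"],z["mtx"],z["R"],z["t"],b)
        for lo,hi in L[k]:
            try: print(n,k,lo,hi,rect(P,lo,hi))
            except Exception as e: print(n,k,lo,"none")
        u0,v0,u1,v1=b; cr.append(cv2.resize(z["im"][v0:v1,u0:u1],(390,290),interpolation=cv2.INTER_CUBIC))
cv2.imwrite("pics/crop.png",np.vstack([np.hstack(cr[:2]),np.hstack(cr[2:])]))
E
```

```text
top lids -5 6 [ 5.508e+02 -2.003e+02  2.672e+02  2.324e+02  8.920e+01  3.347e+03
  1.200e+00]
top lids 8 22 [ 548.  -195.2  256.8  220.3   89.  1777.    16.1]
top lids 30 45 [ 553.9 -195.2   58.7   35.9  -73.8  104.    39.7]
top lids 50 75 [ 554.  -195.    36.7   13.8  -73.4   53.    67.6]
top tin 30 60 [607.8 222.7 148.3 110.1  80.8 752.   48.8]
top tin 70 90 [608.5 224.3 151.8 110.9  80.7 280.   81. ]
scene lids -5 6 [ 5.386e+02 -2.047e+02  2.861e+02  2.601e+02  5.900e+01  5.749e+03
 -4.000e-01]
scene lids 8 22 [ 555.2 -197.1  168.4  130.2  -73.7 2510.    14.6]
scene lids 30 45 [ 555.3 -196.8   59.2   37.7  -73.5  182.    37.8]
scene lids 50 75 [ 555.7 -197.1   36.6   15.1  -72.6  113.    65.8]
scene tin 30 60 [ 609.7  221.2  151.1  112.2   80.8 1455.    47.3]
scene tin 70 90 [609.  222.4 153.1 114.2  80.7 497.   77.9]
```

View pics/crop.png

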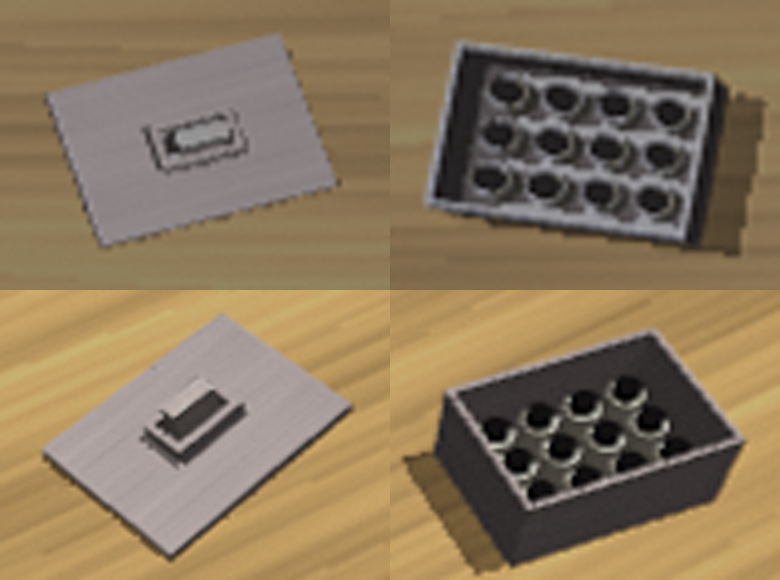

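The crop confirms it: the grey cap has an upright handle standing in its collar, and the open tin's footprint is 110x150x80, as described. Next is a helper that works out tool-frame shifts.

```bash
cat > go.py <<'E'
import sys, numpy as np
from scipy.spatial.transform import Rotation as Ro
from station import ctrl
# go.py x y z yaw_deg  -> shift (cm) and turn (rad) in tool axes to a tool-down pose with tool y at yaw
o=ctrl.get_obs(); R0=Ro.from_rotvec(o["eef_rot"])
x,y,z,a=map(float,sys.argv[1:5]); a=np.radians(a)
Y=[np.cos(a),np.sin(a),0]; Z=[0,0,-1]; Rt=Ro.from_matrix(np.column_stack([np.cross(Y,Z),Y,Z]))
print("shift cm",np.round(R0.inv().apply(np.array([x,y,z])-o["tcp_pos"])/10,3),"turn",np.round((R0.inv()*Rt).as_rotvec(),4))
print("t",round(o["time"],2),"tcp",np.round(o["tcp_pos"],1),"yaw",np.round(np.degrees(np.arctan2(*R0.as_matrix()[1::-1,1])),2),"q",np.round(o["joints"],2),"F",np.round(o["ft_force"],1),"w",round(o["gripper_width"],1),"gf",round(o["grasp_force"],1))
E
python3 go.py 554.8 -196 140 16.3
```

```text
shift cm [ 43.354 -22.657  11.294] turn [-1.1000e-03 -1.0000e-03 -1.4525e+00]
t 0.1 tcp [ 244.8 -574.5  252.6] yaw -66.92 q [-1.19  0.42  1.63 -0.    1.09 -0.02] F [-0.2 -0.2  0.1] w 85.3 gf 0.0
```

Call:
servo_tool(motion=[[[3.4,-1.8,0.3],[0,0,-0.12],8.5],[[6.8,-3.6,0.6],[0,0,-0.24],8.0],[[10.2,-5.4,0.9],[0,0,-0.36],7.5],[[13.6,-7.2,1.2],[0,0,-0.48],7.0],[[17.0,-9.0,1.5],[0,0,-0.6],6.5],[[20.4,-10.8,1.8],[0,0,-0.72],6.0],[[23.8,-12.6,2.1],[0,0,-0.84],6.0],[[27.2,-14.4,2.4],[0,0,-0.96],6.0]])

```text
time: 0.77
tcp_pos: [439.5, -334.1, 229.0]
eef_rot: [-2.434, -1.986, 0.0]
ft_force: [-0.1, -0.6, 0.1]
gripper_width: 60.4
grasp_force: 0.0
```

```bash
python3 go.py 554.8 -196 110 16.3
```

```text
shift cm [15.845  8.527 11.9  ] turn [-3.000e-04 -3.000e-04 -4.867e-01]
t 0.77 tcp [ 439.5 -334.1  229. ] yaw -11.59 q [-0.67  0.35  1.81  0.    0.98 -0.47] F [-0.1 -0.6  0.1] w 60.4 gf 0.0
```

Call:
servo_tool(motion=[[[3,1.7,2],[0,0,-0.1],5.0],[[6,3.4,4],[0,0,-0.2],5.0],[[9,5.1,6],[0,0,-0.3],5.0],[[12,6.8,8],[0,0,-0.4],5.0],[[14.5,8.0,10],[0,0,-0.487],5.0],[[15.8,8.5,11.5],[0,0,-0.487],5.0],[[15.845,8.53,11.9],[0,0,-0.487],5.0],[[15.845,8.53,11.9],[0,0,-0.487],5.0]])

```text
time: 1.43
tcp_pos: [554.2, -197.4, 108.7]
eef_rot: [-1.887, -2.508, 0.002]
ft_force: [0.6, 0.0, 0.5]
gripper_width: 50.1
grasp_force: 0.0
```

```bash
python3 go.py 554.8 -196 63 16.3
python3 - <<'E'
from station import ctrl
import cv2,numpy as np
from h import *
for n in("scene","top"):
    im,d=ctrl.get_image(n); p=ctrl.camera_params(n)
    g=[554.8,-196,88]  # fingertip point expected
    c=p["mtx"]@(p["R"]@np.array(g)+p["t"]); u,v=(c[:2]/c[2]).astype(int); print(n,u,v)
    np.savez(n+"1.npz",im=im,d=d,**p)
    cv2.imwrite(f"pics/{n}1.png",cv2.resize(im[v-50:v+50,u-50:u+50],(500,500),interpolation=cv2.INTER_CUBIC))
a=[cv2.imread(f"pics/{n}1.png") for n in("scene","top")]
cv2.imwrite("pics/c1.png",cv2.resize(np.hstack(a),(800,400)))
E
```

```text
shift cm [0.107 0.114 4.569] turn [-0.0028 -0.0019 -0.004 ]
t 1.43 tcp [ 554.2 -197.4  108.7] yaw 16.07 q [-0.36  0.57  1.79 -0.    0.78 -0.64] F [0.6 0.  0.5] w 50.1 gf 0.0
scene 261 237
top 387 200
```

View pics/c1.png

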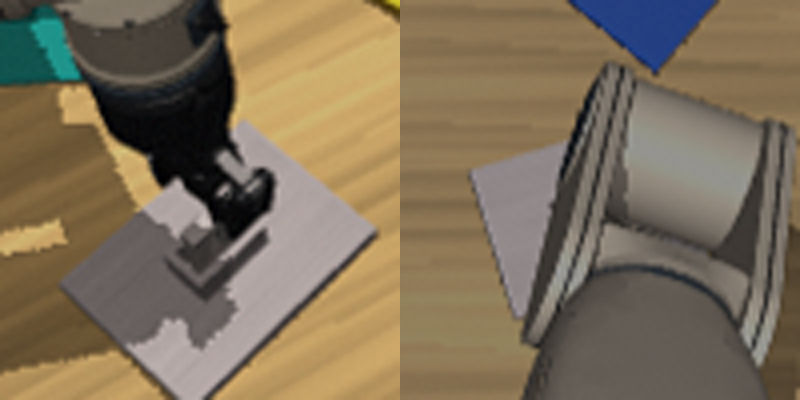

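The scene view shows the fingers straddling the handle at about (195,230) in the crop, and they look aligned. Descending, then closing slowly.

Call:
servo_tool(motion=[[[0.07,0.07,1.5],[0,0,-0.004],5.0],[[0.1,0.11,3],[0,0,-0.004],4.5],[[0.1,0.11,4.2],[0,0,-0.004],4.0],[[0.1,0.11,4.55],[0,0,-0.004],4.0],[[0.1,0.11,4.57],[0,0,-0.004],4.0],[[0.1,0.11,4.57],[0,0,-0.004],4.0]], grip_force=60)

```text
time: 2.03
tcp_pos: [555.8, -197.8, 65.1]
eef_rot: [1.887, 2.511, 0.0]
ft_force: [0.7, -0.2, 0.4]
gripper_width: 39.8
grasp_force: 0.0
```

```bash
python3 go.py 554.8 -196 63 16.3
```

```text
shift cm [ 0.2   -0.047  0.21 ] turn [ 0.0003  0.0003 -0.0023]
t 2.03 tcp [ 555.8 -197.8   65.1] yaw 16.17 q [-0.36  0.64  1.8  -0.    0.7  -0.64] F [ 0.7 -0.2  0.4] w 39.8 gf 0.0
```

Call:
servo_tool(motion=[[[0.1,-0.03,0.15],[0,0,0],4.0],[[0.1,-0.03,0.15],[0,0,0],4.0],[[0.1,-0.03,0.15],[0,0,0],4.0]])

```text
time: 2.28
tcp_pos: [555.4, -196.3, 63.7]
eef_rot: [1.885, 2.512, 0.0]
ft_force: [0.9, -0.2, 0.5]
gripper_width: 39.9
grasp_force: 0.0
```

```bash
python3 go.py 554.8 -196 63 16.3
python3 - <<'E'
from station import ctrl
for i in range(3):
    ctrl.get_image("scene"); print(ctrl.get_obs()["tcp_pos"].round(2))
E
```

```text
shift cm [ 0.05  -0.053  0.065] turn [ 0.0006  0.0005 -0.0014]
t 2.28 tcp [ 555.4 -196.3   63.7] yaw 16.22 q [-0.36  0.64  1.8   0.    0.7  -0.64] F [ 0.9 -0.2  0.5] w 39.9 gf 0.0
[ 555.43 -196.33   63.6 ]
[ 555.42 -196.34   63.52]
[ 555.38 -196.27   63.41]
```

Call:
servo_tool(motion=[[[0,-0.03,0],[0,0,0],2.6],[[0,-0.03,0],[0,0,0],2.0],[[0,-0.03,0],[0,0,0],1.6],[[0,-0.03,0],[0,0,0],1.2],[[0,-0.03,0],[0,0,0],0.5],[[0,-0.03,0],[0,0,0],0.5],[[0,-0.03,0],[0,0,0],0.5],[[0,-0.03,0],[0,0,0],0.5]], grip_force=60)

```text
time: 3.1
tcp_pos: [554.4, -196.4, 63.3]
eef_rot: [-1.885, -2.512, 0.001]
ft_force: [-3.7, -0.2, 5.0]
gripper_width: 12.9
grasp_force: 58.7
```

```bash
python3 go.py 554.8 -196 63 16.3
```

```text
shift cm [0.028 0.054 0.029] turn [-0.001  -0.0004 -0.0014]
t 3.1 tcp [ 554.4 -196.4   63.3] yaw 16.22 q [-0.36  0.64  1.8  -0.    0.7  -0.64] F [-3.7 -0.2  5. ] w 12.9 gf 58.7
```

Call:
servo_tool(motion=[[[0,0,-0.2],[0,0,0],0.5],[[0,0,-0.6],[0,0,0],0.5],[[0,0,-1.2],[0,0,0],0.5],[[0,0,-2],[0,0,0],0.5],[[0,0,-3],[0,0,0],0.5],[[0,0,-4],[0,0,0],0.5],[[0,0,-4.5],[0,0,0],0.5],[[0,0,-4.5],[0,0,0],0.5]])

```text
time: 3.77
tcp_pos: [556.0, -196.8, 110.1]
eef_rot: [1.884, 2.51, 0.002]
ft_force: [0.5, -0.2, -5.8]
gripper_width: 12.9
grasp_force: 58.6
```

```bash
python3 go.py 608.8 223 230 -9.3
python3 - <<'E'
from station import ctrl
import cv2,numpy as np
from h import *
im,d=ctrl.get_image("scene"); p=ctrl.camera_params("scene")
c=p["mtx"]@(p["R"]@np.array([554,-196,60])+p["t"]); u,v=(c[:2]/c[2]).astype(int)
cv2.imwrite("pics/lift.png",cv2.resize(im[v-60:v+60,u-75:u+75],(750,600),interpolation=cv2.INTER_CUBIC))
E
```

```text
shift cm [ 38.811  16.823 -12.02 ] turn [0.0031 0.0013 0.4453]
t 3.77 tcp [ 556.  -196.8  110.1] yaw 16.22 q [-0.36  0.57  1.79  0.    0.78 -0.64] F [ 0.5 -0.2 -5.8] w 12.9 gf 58.6
```

View pics/lift.png

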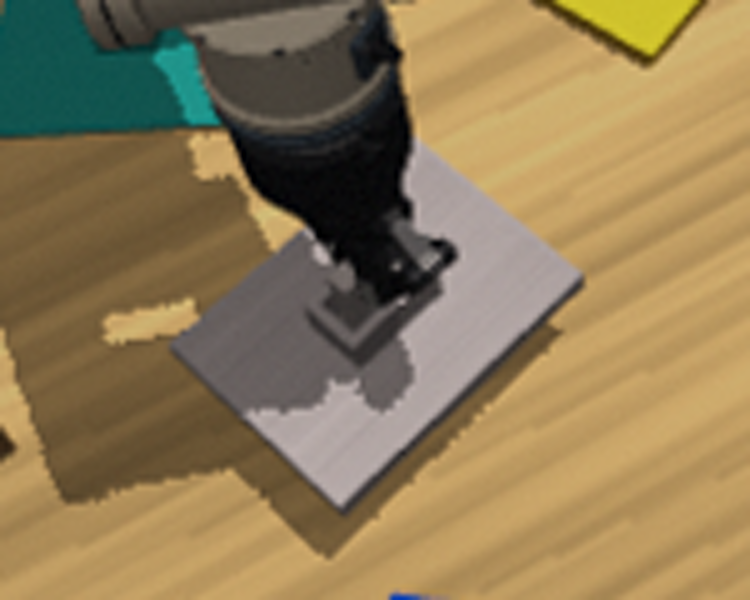

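The picture shows both lids off the bench together and level, with the outer lid's plate centred at about (380,330). The load reads about 5.5 N. Carrying them to the tin.

Call:
servo_tool(motion=[[[0.5,0.2,-1],[0,0,0.01],0.5],[[2,0.9,-2.5],[0,0,0.03],0.5],[[4.5,2.0,-4.5],[0,0,0.06],0.5],[[7.5,3.3,-6.5],[0,0,0.1],0.5],[[10.5,4.6,-8.5],[0,0,0.14],0.5],[[13.5,5.9,-10.5],[0,0,0.18],0.5],[[16.5,7.2,-11.7],[0,0,0.22],0.5],[[19.5,8.5,-12],[0,0,0.26],0.5]])

```text
time: 4.48
tcp_pos: [583.0, 16.5, 231.1]
eef_rot: [2.197, 2.242, 0.004]
ft_force: [0.9, -0.1, -4.6]
gripper_width: 13.1
grasp_force: 59.0
```

```bash
python3 go.py 608.8 223 230 -9.3
```

```text
shift cm [20.589  3.006  0.118] turn [ 0.0037 -0.0004  0.1828]
t 4.48 tcp [583.   16.5 231.1] yaw 1.17 q [ 0.01  0.39  1.74  0.    1.01 -0.01] F [ 0.9 -0.1 -4.6] w 13.1 gf 59.0
```

Call:
servo_tool(motion=[[[3,0.45,0],[0,0,0.03],0.5],[[6,0.9,0],[0,0,0.06],0.5],[[9,1.35,0],[0,0,0.09],0.5],[[12,1.8,0],[0,0,0.12],0.5],[[15,2.2,0],[0,0,0.15],0.5],[[17.3,2.6,0],[0,0,0.17],0.5],[[18.7,2.8,0],[0,0,0.18],0.5],[[19.4,2.9,0],[0,0,0.183],0.5]])

```text
time: 5.15
tcp_pos: [606.0, 211.7, 228.0]
eef_rot: [-2.39, -2.038, 0.001]
ft_force: [0.5, 0.1, -4.4]
gripper_width: 12.5
grasp_force: 59.0
```

Call:
servo_tool(motion=[[[0,0,0],[0,0,0],0.5],[[0,0,0],[0,0,0],0.5],[[0,0,0],[0,0,0],0.5],[[0,0,0],[0,0,0],0.5],[[0,0,0],[0,0,0],0.5],[[0,0,0],[0,0,0],0.5]])

```text
time: 5.65
tcp_pos: [606.7, 208.4, 228.2]
eef_rot: [2.393, 2.035, -0.0]
ft_force: [-0.0, -0.4, -4.5]
gripper_width: 12.9
grasp_force: 59.0
```

```bash
python3 go.py 608.8 223 160 -9.3
python3 - <<'E'
from station import ctrl
import cv2,numpy as np
from h import *
im,d=ctrl.get_image("scene"); p=ctrl.camera_params("scene")
c=p["mtx"]@(p["R"]@np.array([608,223,150])+p["t"]); u,v=(c[:2]/c[2]).astype(int)
b=(max(u-75,0),max(v-60,0),u+75,v+60)
P,_=cloud(im,d,p["mtx"],p["R"],p["t"],b)
for lo,hi in((175,190),(200,212)): print(rect(P,lo,hi))
Q=P[(P[:,2]>175)&(P[:,2]<190)]; A=np.c_[Q[:,:2]-Q[:,:2].mean(0),np.ones(len(Q))]; print("tilt",np.linalg.lstsq(A,Q[:,2],rcond=None)[0])
print(np.histogram(P[:,2],bins=range(-10,260,10)))
cv2.imwrite("pics/over.png",cv2.resize(im[b[1]:b[3],b[0]:b[2]],(750,600),interpolation=cv2.INTER_CUBIC))
E
```

```text
shift cm [ 1.478 -0.024  6.823] turn [-0.      0.0001  0.0012]
t 5.65 tcp [606.7 208.4 228.2] yaw -9.23 q [ 0.31  0.47  1.61 -0.    1.06  0.47] F [-0.  -0.4 -4.5] w 12.9 gf 59.0
[ 607.9  207.8  169.8  130.4   80.9 2074.   179.7]
[608.1 207.4  59.2  36.6  79.3 136.  203.1]
tilt [-2.50769453e-03  1.00416695e-03  1.79789938e+02]
(array([6499, 5523,  185,  193,  227,  303,  356,  179,  235,   81,    8,
         10,    0,    0,    0,    0,    0,   65, 1312,  869,   91,  133,
         35,   49,   64,   23]), array([-10,   0,  10,  20,  30,  40,  50,  60,  70,  80,  90, 100, 110,
       120, 130, 140, 150, 160, 170, 180, 190, 200, 210, 220, 230, 240,
       250]))
```

View pics/over.png

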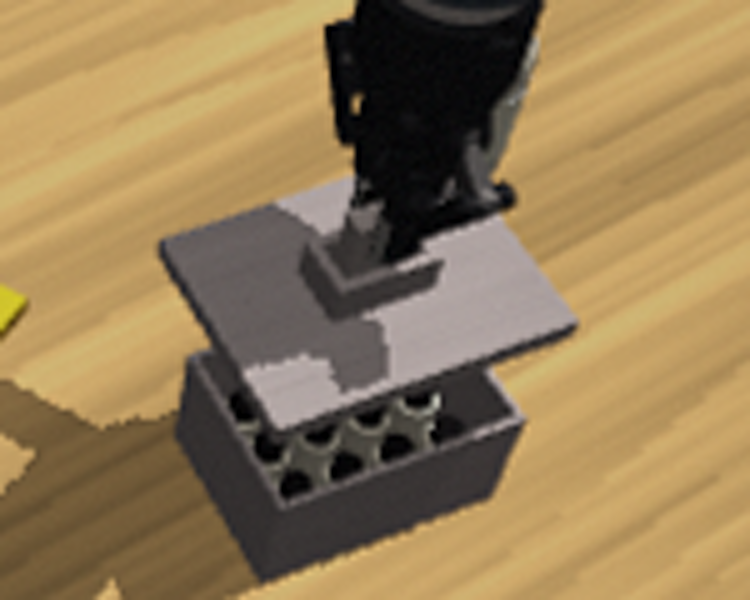

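The lids are level and square to the tin (80.9° against 80.7°), and still about 14 mm short in y; the tin's rim is visible below, at (190–525, 330–500). Moving in and down to just above the rim.

Call:
servo_tool(motion=[[[0.7,0,0.5],[0,0,0],0.5],[[1.3,-0.05,1.5],[0,0,0],0.5],[[1.48,-0.07,3],[0,0,0],0.5],[[1.48,-0.07,4.5],[0,0,0],0.5],[[1.48,-0.07,6],[0,0,0],0.5],[[1.48,-0.07,7],[0,0,0],0.5],[[1.48,-0.07,7.5],[0,0,0],0.5],[[1.48,-0.07,7.7],[0,0,0],0.5]])

```text
time: 6.37
tcp_pos: [607.7, 224.1, 149.6]
eef_rot: [-2.391, -2.037, 0.003]
ft_force: [-0.7, 0.5, -5.5]
gripper_width: 13.1
grasp_force: 58.9
```

Call:
servo_tool(motion=[[[0,0,0],[0,0,0],0.5],[[0,0,0],[0,0,0],0.5],[[0,0,0],[0,0,0],0.5],[[0,0,0],[0,0,0],0.5],[[0,0,0],[0,0,0],0.5]])

```text
time: 6.78
tcp_pos: [608.6, 224.0, 151.8]
eef_rot: [2.392, 2.036, 0.002]
ft_force: [0.5, 0.2, -4.6]
gripper_width: 12.7
grasp_force: 58.9
```

```bash
python3 go.py 608.3 223 135 -9.3
python3 - <<'E'
from station import ctrl
import cv2,numpy as np
from h import *
im,d=ctrl.get_image("scene"); p=ctrl.camera_params("scene")
c=p["mtx"]@(p["R"]@np.array([608,223,80])+p["t"]); u,v=(c[:2]/c[2]).astype(int)
b=(max(u-75,0),max(v-60,0),u+75,v+60)
P,_=cloud(im,d,p["mtx"],p["R"],p["t"],b)
for lo,hi in((95,112),(118,132)): print(rect(P,lo,hi))
cv2.imwrite("pics/over2.png",cv2.resize(im[b[1]:b[3],b[0]:b[2]],(750,600),interpolation=cv2.INTER_CUBIC))
E
```

```text
shift cm [-0.107 -0.019  1.684] turn [ 0.0011 -0.0006  0.0022]
t 6.78 tcp [608.6 224.  151.8] yaw -9.17 q [0.33 0.58 1.64 0.   0.92 0.49] F [ 0.5  0.2 -4.6] w 12.7 gf 58.9
[ 609.7  222.6  170.2  131.5   81.2 1887.   103.2]
[611.1 222.5  60.3  36.3  78.6 162.  125.9]
```

View pics/over2.png

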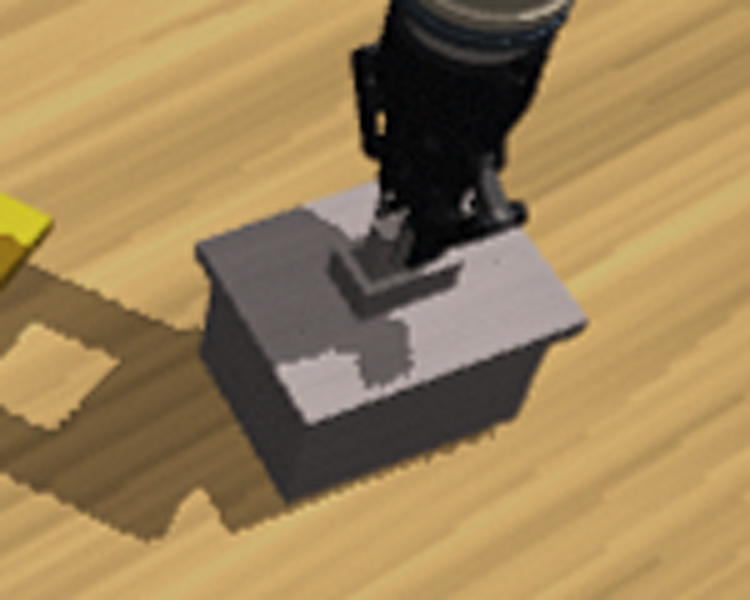

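The lids sit centred over the tin: scene (609.7,222.6) against the tin's (609.3,222). The skirt hides the rim evenly. Lowering slowly.

Call:
servo_tool(motion=[[[-0.05,0,0.2],[0,0,0],0.5],[[-0.05,0,0.4],[0,0,0],0.5],[[-0.05,0,0.6],[0,0,0],0.5],[[-0.05,0,0.75],[0,0,0],0.5],[[-0.05,0,0.9],[0,0,0],0.5],[[-0.05,0,1.0],[0,0,0],0.5],[[-0.05,0,1.1],[0,0,0],0.5],[[-0.05,0,1.2],[0,0,0],0.5]])

```text
time: 7.5
tcp_pos: [608.2, 223.5, 139.0]
eef_rot: [-2.392, -2.037, 0.0]
ft_force: [-0.3, 0.3, -6.1]
gripper_width: 12.6
grasp_force: 59.1
```

```bash
python3 go.py 608.3 223 135 -9.3
```

```text
shift cm [-0.044  0.019  0.398] turn [-0.0001  0.      0.0023]
t 7.5 tcp [608.2 223.5 139. ] yaw -9.17 q [0.33 0.59 1.64 0.   0.9  0.49] F [-0.3  0.3 -6.1] w 12.6 gf 59.1
```

Call:
servo_tool(motion=[[[0,0,0.07],[0,0,0],0.5],[[0,0,0.14],[0,0,0],0.5],[[0,0,0.21],[0,0,0],0.5],[[0,0,0.27],[0,0,0],0.5],[[0,0,0.32],[0,0,0],0.5],[[0,0,0.36],[0,0,0],0.5],[[0,0,0.36],[0,0,0],0.5]])

```text
time: 8.08
tcp_pos: [608.2, 223.4, 135.5]
eef_rot: [-2.392, -2.037, 0.0]
ft_force: [-0.5, 0.5, -4.7]
gripper_width: 12.8
grasp_force: 59.0
```

```bash
python3 go.py 608.3 223 135 -9.3
```

```text
shift cm [-0.04   0.02   0.046] turn [-0.0001  0.      0.0023]
t 8.08 tcp [608.2 223.4 135.5] yaw -9.17 q [0.33 0.6  1.65 0.   0.9  0.49] F [-0.5  0.5 -4.7] w 12.8 gf 59.0
```

Call:
servo_tool(motion=[[[0,0,0.04],[0,0,0],0.5],[[0,0,0.08],[0,0,0],0.5],[[0,0,0.12],[0,0,0],0.5],[[0,0,0.12],[0,0,0],0.5],[[0,0,0.12],[0,0,0],0.5]])

```text
time: 8.5
tcp_pos: [608.3, 223.5, 135.3]
eef_rot: [2.392, 2.037, 0.0]
ft_force: [-4.4, -1.3, 5.6]
gripper_width: 13.1
grasp_force: 60.6
```

```bash
python3 go.py 608.3 223 135 -9.3
```

```text
shift cm [-0.044  0.011  0.031] turn [ 0.0003 -0.0002  0.0023]
t 8.5 tcp [608.3 223.5 135.3] yaw -9.17 q [ 0.33  0.6   1.65 -0.    0.9   0.49] F [-4.4 -1.3  5.6] w 13.1 gf 60.6
```

It is seated: the TCP height of 135.3 is the 63.3 grasp height plus 72, and the load has reversed. Releasing and raising.

Call:
servo_tool(motion=[[[0,0,0.08],[0,0,0],0.5],[[0,0,0.08],[0,0,0],1.6],[[0,0,0.08],[0,0,0],2.5],[[0,0,0.08],[0,0,0],4.0],[[0,0,0.0],[0,0,0],5.5],[[0,0,-0.1],[0,0,0],6.5],[[0,0,-0.3],[0,0,0],6.5],[[0,0,-0.3],[0,0,0],6.5]])

```text
time: 9.17
tcp_pos: [608.5, 223.6, 137.7]
eef_rot: [2.392, 2.037, 0.001]
ft_force: [0.1, 0.1, 0.3]
gripper_width: 65.0
grasp_force: 0.0
```

```bash
python3 go.py 608.3 223 111 -9.3
```

```text
shift cm [-0.06  -0.011  2.673] turn [ 0.0006 -0.0003  0.0023]
t 9.17 tcp [608.5 223.6 137.7] yaw -9.17 q [0.33 0.6  1.64 0.   0.9  0.49] F [0.1 0.1 0.3] w 65.0 gf 0.0
```

Run:
```python
from station import ctrl
import cv2,numpy as np
from h import *
im,d=ctrl.get_image("scene"); p=ctrl.camera_params("scene")
c=p["mtx"]@(p["R"]@np.array([608,223,80])+p["t"]); u,v=(c[:2]/c[2]).astype(int)
b=(max(u-75,0),max(v-60,0),u+75,v+60)
P,_=cloud(im,d,p["mtx"],p["R"],p["t"],b)
for lo,hi in((79,96),(104,116)): print(rect(P,lo,hi))
Q=P[(P[:,2]>79)&(P[:,2]<96)]; A=np.c_[Q[:,:2]-Q[:,:2].mean(0),np.ones(len(Q))]; print("tilt",np.linalg.lstsq(A,Q[:,2],rcond=None)[0])
```

```text
[ 609.7  222.4  170.8  130.2   80.6 1769.    86.7]
[609.3 216.1  46.6  36.9  79.9 125.  109.8]
tilt [-5.38515711e-03  4.32277694e-03  8.66390480e+01]
```

Call:
servo_tool(motion=[[[0,0,0.5],[0,0,0],6.0],[[0,0,1.0],[0,0,0],5.5],[[0,0,1.5],[0,0,0],5.5],[[0,0,2.0],[0,0,0],5.5],[[0,0,2.3],[0,0,0],5.5],[[0,0,2.5],[0,0,0],5.5],[[0,0,2.6],[0,0,0],5.5],[[0,0,2.6],[0,0,0],5.5]])

```text
time: 9.88
tcp_pos: [608.1, 223.4, 111.0]
eef_rot: [-2.392, -2.037, 0.001]
ft_force: [1.2, -0.4, 0.3]
gripper_width: 54.9
grasp_force: 0.0
```

```bash
python3 go.py 608.3 223.4 110.3 -9.3
```

```text
shift cm [0.001 0.02  0.071] turn [-0.0004  0.0002  0.0023]
t 9.88 tcp [608.1 223.4 111. ] yaw -9.17 q [0.33 0.63 1.65 0.   0.86 0.49] F [ 1.2 -0.4  0.3] w 54.9 gf 0.0
```

The plate height of 86.7 (expected 87) confirms the lids are fully home. Closing on the collar.

Call:
servo_tool(motion=[[[0,0,0.04],[0,0,0],4.8],[[0,0,0.04],[0,0,0],4.2],[[0,0,0.04],[0,0,0],3.8],[[0,0,0.04],[0,0,0],3.4],[[0,0,0.04],[0,0,0],2.8],[[0,0,0.04],[0,0,0],2.8],[[0,0,0.04],[0,0,0],2.8],[[0,0,0.04],[0,0,0],2.8]], grip_force=50)

```text
time: 10.55
tcp_pos: [608.5, 223.5, 111.4]
eef_rot: [2.392, 2.037, 0.001]
ft_force: [0.1, -0.5, 4.4]
gripper_width: 35.0
grasp_force: 50.5
```

```bash
python3 go.py 608.3 223.4 110.3 -9.3
```

```text
shift cm [-0.016 -0.023  0.109] turn [ 0.0008 -0.0004  0.0023]
t 10.55 tcp [608.5 223.5 111.4] yaw -9.17 q [ 0.33  0.63  1.65 -0.    0.86  0.49] F [ 0.1 -0.5  4.4] w 35.0 gf 50.5
```

Held across the 36 mm collar. Lifting straight up, slowly at first.

Call:
servo_tool(motion=[[[0,0,-0.15],[0,0,0],2.8],[[0,0,-0.4],[0,0,0],2.8],[[0,0,-0.7],[0,0,0],2.8],[[0,0,-1.1],[0,0,0],2.8],[[0,0,-1.5],[0,0,0],2.8],[[0,0,-1.9],[0,0,0],2.8],[[0,0,-2.2],[0,0,0],2.8],[[0,0,-2.4],[0,0,0],2.8]])

```text
time: 11.22
tcp_pos: [608.4, 223.5, 135.6]
eef_rot: [2.392, 2.037, 0.001]
ft_force: [0.7, -0.2, -1.6]
gripper_width: 35.2
grasp_force: 50.1
```

```bash
python3 go.py 608.3 223.4 225 -9.3;  python3 - <<'E'
from station import ctrl
import numpy as np
from h import *
im,d=ctrl.get_image("scene"); p=ctrl.camera_params("scene")
c=p["mtx"]@(p["R"]@np.array([608,223,90])+p["t"]); u,v=(c[:2]/c[2]).astype(int)
P,_=cloud(im,d,p["mtx"],p["R"],p["t"],(u-75,max(v-60,0),u+75,v+60))
h=np.histogram(P[:,2],bins=range(60,150,3)); print(dict(zip(h[1].tolist(),h[0].tolist())))
E
```

```text
shift cm [-1.100e-02 -1.000e-03 -8.942e+00] turn [ 0.0006 -0.0003  0.0023]
t 11.22 tcp [608.4 223.5 135.6] yaw -9.17 q [0.33 0.6  1.65 0.   0.9  0.49] F [ 0.7 -0.2 -1.6] w 35.2 gf 50.1
{60: 45, 63: 37, 66: 40, 69: 31, 72: 14, 75: 2, 78: 23, 81: 55, 84: 29, 87: 1, 90: 0, 93: 2, 96: 18, 99: 48, 102: 44, 105: 77, 108: 823, 111: 766, 114: 43, 117: 15, 120: 17, 123: 12, 126: 22, 129: 39, 132: 54, 135: 59, 138: 34, 141: 14, 144: 12}
```

Only the outer lid's weight (about 2 N) is on the wrist. Continuing up.

Call:
servo_tool(motion=[[[0,0,-0.5],[0,0,0],2.8],[[0,0,-1.5],[0,0,0],2.8],[[0,0,-2.8],[0,0,0],2.8],[[0,0,-4.2],[0,0,0],2.8],[[0,0,-5.6],[0,0,0],2.8],[[0,0,-7],[0,0,0],2.8],[[0,0,-8.2],[0,0,0],2.8],[[0,0,-9],[0,0,0],2.8]])

```text
time: 11.93
tcp_pos: [608.9, 223.7, 227.7]
eef_rot: [2.391, 2.036, 0.004]
ft_force: [0.1, -0.4, -2.3]
gripper_width: 34.9
grasp_force: 50.1
```

Call:
servo_tool(motion=[[[0,0,0],[0,0,0],2.8],[[0,0,0],[0,0,0],2.8],[[0,0,0],[0,0,0],2.8],[[0,0,0],[0,0,0],2.8],[[0,0,0],[0,0,0],2.8],[[0,0,0],[0,0,0],2.8]])

```text
time: 12.43
tcp_pos: [607.9, 223.3, 224.2]
eef_rot: [-2.392, -2.036, 0.002]
ft_force: [-0.5, -0.1, -1.5]
gripper_width: 34.8
grasp_force: 50.2
```

```bash
python3 go.py 608.3 223.4 225 -9.3;  python3 - <<'E'
from station import ctrl
import numpy as np,cv2
from h import *
im,d=ctrl.get_image("scene"); p=ctrl.camera_params("scene")
c=p["mtx"]@(p["R"]@np.array([608,223,130])+p["t"]); u,v=(c[:2]/c[2]).astype(int)
b=(u-75,max(v-60,0),u+75,v+60)
P,_=cloud(im,d,p["mtx"],p["R"],p["t"],b)
Q=P[(P[:,2]>194)&(P[:,2]<207)]; A=np.c_[Q[:,:2]-Q[:,:2].mean(0),np.ones(len(Q))]; print(rect(P,194,207),"tilt",np.linalg.lstsq(A,Q[:,2],rcond=None)[0])
Q=P[(P[:,2]>80)&(P[:,2]<92)]; print("inner flange",len(Q),np.median(Q[:,2]))
print("tin",rect(P,30,60))
cv2.imwrite("pics/end.png",cv2.resize(im[b[1]:b[3],b[0]:b[2]],(750,600),interpolation=cv2.INTER_CUBIC))
E
```

```text
shift cm [ 0.014  0.039 -0.083] turn [-0.0011  0.0006  0.0023]
t 12.43 tcp [607.9 223.3 224.2] yaw -9.17 q [0.33 0.49 1.6  0.   1.06 0.49] F [-0.5 -0.1 -1.5] w 34.8 gf 50.2
[ 608.5  221.7  168.9  130.8   80.9 1958.   199.5] tilt [-4.56557973e-03  7.76284513e-04  1.99535862e+02]
inner flange 1296 83.82019827987426
tin [593.8 303.6 347.2 154.9 -78.9 381.   45.2]
```

View pics/end.png

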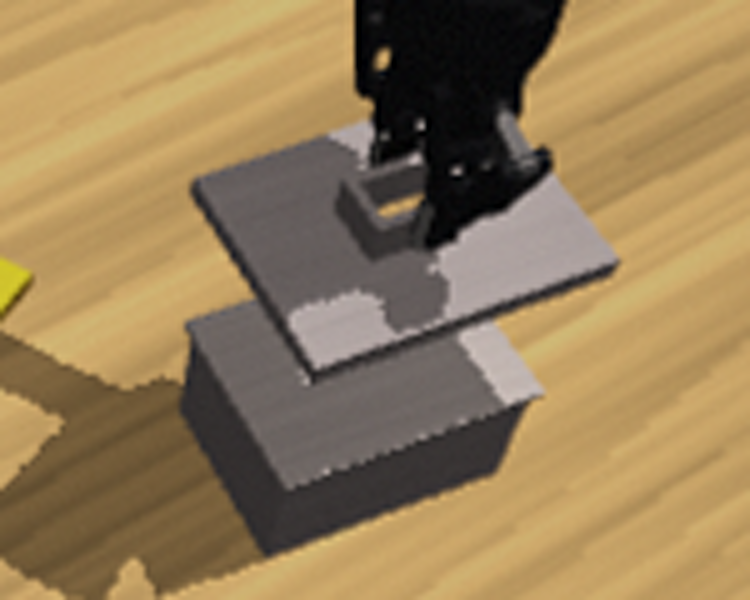

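The picture shows the inner lid seated on the tin: its flange is at 83.8 mm (expected 84), in crop (190–540, 300–490). The outer lid is held level above it with its rim at about 187 mm, clear of the 139 mm handle tip. Handing in.

```bash
python3 -c "
from station import ctrl
print(ctrl.job_done())"
```

```text
the job is handed in; nothing more can be done
None
```

The job is handed in at about 12.5 s: the inner lid is fully seated on the tin, and the outer lid is held level above it, its rim about 47 mm higher than the handle tip.

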